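# Clamp a coaxial load with the inner knob of a concentric pair

### The arm

A 7-joint arm with a two-finger parallel gripper is mounted at the origin on the work surface; the furniture and walls round the work are solid. World frame = base frame: x ahead of the robot, y to its left, z up, the work surface at z = 0. Lengths are in m, angles in rad, forces in N, time in s.
With the tool pointing down it reaches from about 0.4 to 0.85 m from the base axis. Payload 4.5 kg.
Tool frame: the origin (TCP) lies at the very end of the fingers, on their centre line; the grasp point (between the pads) lies 19 mm behind it; z points along the fingers, y is the line along which they close (so a half turn about z gives the same grasp; the last joint's range is limited). The gripper opens to 88 mm and grips with 3 to 60 N. Pads are 18 mm wide; open, the fingers measure 123 mm over their backs; the gripper's body (75 mm by 187 mm) begins 45 mm behind the grasp point.
Start: joints at [1.316, 0.689, -0.195, 1.565, 0.157, 0.902, -0.215], TCP at [0.178, -0.599, 0.204] pointing down, gripper open.
Joint ranges: [-3.01, 3.01], [-0.46, 2.08], [-1.47, 1.51], [0.13, 2.56], [-1, 4.14], [0.04, 2.09], [-2.66, 2.66]. Speed limits (rad/s): [2.57, 2.57, 3.14, 3.14, 3.14, 3.14, 3.14].

### API

Orientations are given as a unit quaternion [x, y, z, w].
In Python, from plant import r, eyes, nets gives the robot as it stands.
- The arm moves only by the shell command python3 -m pendant 'ROWS' [FORCE]. ROWS is JSON, a list of rows, each an object of numbers: "claw": the opening, from 0 (shut) to 1 (fully open); "dx", "dy", "dz": the shift along the world's x, y, z in mm; "twist": the turn about the world's z in rad. In form: [{"claw": .., "dx": .., "dy": .., "dz": .., "twist": ..}, ...]. A call has 1 to 8 rows; each row is the pose to reach, as a shift and turn from the pose commanded when the call began; what a row does not reach only later rows make up. A row lasts 1/10 s, in which the tool goes at most 50 mm and 8.59 degrees, less where a joint would pass 70% of its speed; a pose out of reach is approached as far as the arm can. A call with a gripper value outside its range is refused whole. The fingers move at their own pace and stop on an object; FORCE is the grip in N (left out, the last holds). Time passes only in rows, so rows that repeat a pose let the fingers close. It gives the time, the measured TCP pose, the force, the opening and the grip force at its end, in the units of the state.
- r.get_state(): the state, without advancing time (a new reading comes with each control period).
- eyes.snapshot(name): name is "scene" or "top" or "wrist"; returns (picture, depth): 420x560x3 uint8, blue, green, red; 420x560 float32, m along the optical axis (not along the pixel's ray), 0 where there is no reading.
- eyes.camera_info(name): a dict with "K" (3x3 intrinsics, pixels), "world_to_cam" (4x4, takes a point from world to camera coordinates); the wrist camera has in their place "T_tool_cam" (4x4, takes a point from camera to tool coordinates, whose origin is the TCP and whose axes are the flange's). Camera axes: x right, y down, z forward; pixel columns grow to the right and rows downward; lengths in m; the calibration is good to about 2 mm. The wrist camera is an equidistant fisheye: a pixel r from the principal point sees the ray r / f radians off the axis. A picture is of the moment at which its call begins: read the wrist's pose just before it. camera_info takes no time and is no camera call.
- r.finish_job(): hands the job in; it is judged then, once.
Trained networks look in the newest picture that a camera, given by its name, has taken for a name from the list of things; names that differ only in an ending like _2 or _b are one class to them, and where a whole thing is asked for, a point or a joint stands for the part that bears it (a point fixed in the world has none). Each returns a list of dicts, best first, with "confidence" (0 to 1); they miss things now and then, are a little off and sometimes report something else, mostly with a low value. They report only what shows in the picture. A call takes as long as a camera call. They do not tell look-alikes from the thing itself.
- nets.spot_in(camera, query): "box" ([left, top, width, height] as shares, 0 to 1, of the picture: columns of its width, rows of its height, round what is visible of it).
- nets.place_of(camera, query): "position" ([column, row] as shares, 0 to 1, of the picture: columns of its width, rows of its height: a listed point, or the origin of a listed thing).
The state is a dict: "clock": time; "q": joint angles; "qd": joint speeds; "joint_torque": joint torques, N m; "tool_pos": TCP position; "eef_rot": TCP orientation; "contact_force": force on the tool from outside, world axes, zero at the start; "moment": the same for the moment, N m; "opening": opening from 0.0 (shut) to 1.0 (fully open); "finger_force": force on a finger pad.
Only numpy, scipy, OpenCV 4.12 (cv2) and the standard library are available. Lean on these libraries where they do the work, as an engineer would, in place of code of your own. Each camera call takes 0.05 s, during which the arm holds its last target. There are 200 camera calls.

### The job

Stand the white coaxial load with the red dot upright in the open nest of the clamping fixture, then turn only the small black inner knob clockwise until you feel the jaw hold the load snugly against the backstop, and let go; the load is delicate, so do not overtighten. The graduated outer ring round the knob's foot turns easily and must keep its setting: do not drag it along. Close the jaw by the knob, not by pushing it, and leave the brass adapter, the jar and the tape roll where they are.

Things in the scene. Friction and masses are not known exactly. Their poses are not given: they have to be found in the camera images.
- fixture: Clamping fixture fixed to the bench: aluminium base plate 155 x 70 x 12 mm with a grey drive housing (50 x 56 mm, top 48 mm over the bench) that carries the concentric knobs. Origin on the bench, near the plate's middle. x runs from the backstop end to the knob end, z up. Open jaw face at x = -26 mm, backstop face between -52 and -58 mm, knob axis at x = +55 mm, all at y = 0.
- nest (a point): Where the load is to stand: on the plate's top face, 12 mm over the bench, midway between the open jaw and the backstop's innermost setting (38.9 mm from the fixture's origin toward the backstop; axes as the fixture's). The gap is 26 to 32 mm along the fixture's x and open at both sides (fixture's y), where fingers can come down.
- knob_axis (a point): Point on the vertical axis shared by inner knob and outer ring, at the knob's top, 80 mm over the bench. Inner knob: black ribbed cylinder, diameter 22 mm, from 60 to 80 mm over the bench, white pointer line on top. Outer ring: aluminium, graduated, diameter 54 mm, from 49 to 60 mm over the bench, right beneath the knob: keep fingertips above 60 mm.
- inner_knob (a joint): Angle of the inner knob, rad: 0 jaw open, grows clockwise seen from above, end stop 2; 0.65 to 1.4 is needed, depending on the backstop. Moves the jaw 9 mm per rad. Even friction of about 0.1 N m, which also holds the clamp when let go (up to 11 N). On the load it takes 0.009 N m more per N of clamping; about 10 N is snug, 20 N harms the load.
- ring_mark (a point): Point on the top of the outer ring, 22 mm from its axis, beside a red dot. The ring turns freely of the inner knob against a light friction of 0.04 N m. Its angle at the start differs from run to run; the mark must stay where it was.
- jaw: Steel moving jaw, driven by the inner knob only. Origin at the foot of its clamping face, on the plate's top face, in the middle of its width; it closes along the fixture's -x.
- load: White coaxial load, an upright cylinder of diameter 20.8 mm and height 31 mm with a red dot on top, 30 g, loose on the bench. Origin at the centre of its underside.
- brass_adapter: Brass-coloured coaxial adapter standing on end, diameter 20, height 34 mm, loose. It may stand where the load stood in another run; leave it alone. Origin at the centre of its underside.
- jar: White screw-top jar, diameter 47, height 50 mm, loose; leave it alone. Origin at the centre of its underside.
- tape: Roll of amber tape lying flat, diameter 66, height 13 mm, loose; leave it alone. Origin at the centre of its underside.
- backstop_end (a point): Foot of the backstop's face at its innermost setting, on the plate's top face. The steel backstop is adjustable: in each run its face stands 0 to 6 mm farther from the jaw than this point, not measured. The face is a black rubber pad on a spring that yields 1 mm per 15 N, 4 mm at most. Backstop and jaw faces are 16 mm wide (fixture's y) and rise 16 mm above the plate.
There are look-alikes about, which are no part of the job. Several things have the shape of the load; the one meant has the colours described above.

How it is judged:
On the way, in this order (a step that is already met when the one before it is completed fails the run):
1. the load stands upright in the nest, let go, not yet clamped (x of load in the frame of nest between -0.012 and 0.004 m and y of load in the frame of nest between -0.006 and 0.006 m and z of load in the frame of nest below 0.003 m and angle between load's own z axis and vertical below 0.1 rad and contact force between the fingers and load below 0.1 N), for 0.2 s.
2. the jaw, driven by the inner knob, presses the load against the backstop with more than 3 N (contact force between jaw and load above 3 N and value of joint inner_knob above 0.5 rad), for 0.2 s.
At the end, for the whole second after the job is handed in: The load stands upright (within 0.1 rad) on the nest's floor, within 7 mm of its middle sideways, at rest and clamped by the jaw with more than 3 N; the outer ring's mark is within 4 mm of where it was (contact force between jaw and load above 3 N and y of load in the frame of nest between -0.007 and 0.007 m and x of load in the frame of nest between -0.012 and 0.004 m and z of load in the frame of nest below 0.003 m and angle between load's own z axis and vertical below 0.1 rad and linear speed of load below 0.01 m/s and distance of ring_mark from where it was at the start of the episode below 0.004 m); the robot touches nothing.
It fails at once if the outer ring is dragged: its mark moves more than 4 mm (about 0.18 rad) (distance of ring_mark from where it was at the start of the episode above 0.004 m).
It fails at once if the load is squeezed by the jaw with more than 20 N (contact force between jaw and load above 20 N).
It fails at once if the fingers push the jaw with more than 8 N (contact force between the fingers and jaw above 8 N).
It fails at once if the brass adapter, the jar or the tape is moved more than 20 mm (distance of any of brass_adapter, jar, tape from where it was at the start of the episode above 0.02 m).
It also fails if it takes over 67 s, if anything falls off the work surface, if the arm or the gripper's body presses on something with over 40 N, if the wrist force passes 120 N, or if a joint passes its speed limit or range.

## Working session

There is one attempt and no reset: what is moved stays moved. The work goes in short steps, Python scripts to look and compute and a shell command to move; the robot and the scene stay as the last step left them, time stands still between calls to the robot, and variables do not carry over. Pictures are saved under pics/ and viewed, at most 10 in all, crops included, and the job is handed in when it is done.

```bash
mkdir -p pics; ls; cat > h.py <<'E'
from plant import r, eyes, nets
import numpy as np, cv2
def ray(cam,u,v):
    i=eyes.camera_info(cam);K=np.array(i["K"]);T=np.linalg.inv(np.array(i["world_to_cam"]))
    d=T[:3,:3]@np.linalg.solve(K,[u,v,1]);return T[:3,3],d
def atz(cam,u,v,z):
    o,d=ray(cam,u,v);return o+d*(z-o[2])/d[2]
def atd(cam,u,v,dep):
    o,d=ray(cam,u,v);return o+d*dep
def tri(a,b):
    (o1,d1),(o2,d2)=a,b
    d1=d1/np.linalg.norm(d1);d2=d2/np.linalg.norm(d2)
    s=np.linalg.lstsq(np.c_[d1,-d2],o2-o1,rcond=None)[0]
    p=o1+s[0]*d1;q=o2+s[1]*d2;return (p+q)/2,np.linalg.norm(p-q)
E
python3 - <<'E'
from h import *
np.set_printoptions(precision=4,suppress=True)
P={}
for c in("scene","top"):
    im,d=eyes.snapshot(c);cv2.imwrite(f"pics/{c}0.png",im);np.save(f"pics/{c}0.npy",d)
    for q in["nest","knob_axis","ring_mark","backstop_end","load","brass_adapter","jar","tape","fixture","jaw"]:
        P[c,q]=[(np.array(x["position"])*[560,420],x["confidence"]) for x in nets.place_of(c,q)[:4]]
for q in["nest","knob_axis","ring_mark","backstop_end","load","brass_adapter","jar","tape","fixture","jaw"]:
    print(q)
    for c in("scene","top"):
        print(' ',c,[(p.round(0).tolist(),round(k,2)) for p,k in P[c,q]])
    for p,k in P["scene",q][:3]:
        for p2,k2 in P["top",q][:3]:
            x,e=tri(ray("scene",*p),ray("top",*p2)); 
            if e<.01: print('   ',x,round(e,4),p.round(),p2.round())
s=r.get_state();print(s["clock"],s["tool_pos"],s["eef_rot"],s["contact_force"])
E
```

```text
pics
nest
  scene [([255.0, 261.0], 0.8)]
  top [([310.0, 216.0], 0.76)]
    [ 0.4637 -0.2631  0.011 ] 0.0097 [255. 261.] [310. 216.]
knob_axis
  scene [([297.0, 207.0], 0.84)]
  top [([271.0, 199.0], 0.93), ([365.0, 161.0], 0.2)]
    [ 0.4932 -0.1828  0.083 ] 0.0009 [297. 207.] [271. 199.]
ring_mark
  scene [([306.0, 211.0], 0.74)]
  top [([263.0, 202.0], 0.73), ([267.0, 200.0], 0.19)]
backstop_end
  scene [([252.0, 268.0], 0.86), ([204.0, 249.0], 0.51)]
  top [([319.0, 221.0], 0.61)]
    [ 0.4595 -0.2787  0.0054] 0.0023 [252. 268.] [319. 221.]
load
  scene [([227.0, 218.0], 0.47), ([327.0, 184.0], 0.29)]
  top [([373.0, 197.0], 0.4), ([275.0, 266.0], 0.38)]
    [ 0.4745 -0.3561  0.2061] 0.0039 [227. 218.] [373. 197.]
brass_adapter
  scene [([199.0, 248.0], 0.54)]
  top [([314.0, 269.0], 0.63), ([363.0, 160.0], 0.33)]
jar
  scene [([290.0, 348.0], 0.63)]
  top [([367.0, 160.0], 0.84), ([260.0, 202.0], 0.43)]
    [ 0.5863 -0.3819  0.009 ] 0.0002 [290. 348.] [367. 160.]
tape
  scene [([326.0, 184.0], 0.8)]
  top [([194.0, 208.0], 0.86), ([313.0, 217.0], 0.44)]
    [ 0.4842 -0.0169  0.0009] 0.0074 [326. 184.] [194. 208.]
fixture
  scene [([273.0, 252.0], 0.73)]
  top [([295.0, 213.0], 0.66)]
    [ 0.4747 -0.2299  0.006 ] 0.0003 [273. 252.] [295. 213.]
jaw
  scene [([260.0, 258.0], 0.76)]
  top [([306.0, 210.0], 0.5), ([316.0, 270.0], 0.46)]
1.1 [ 0.178  -0.5991  0.2045] [0.9896 0.1439 0.     0.0001] [-0.2517  0.8749  0.0877]
```

```bash
python3 - <<'E'
import cv2
a=cv2.imread("pics/scene0.png")[140:400,130:430];b=cv2.imread("pics/top0.png")[100:360,150:450]
cv2.imwrite("pics/a.png",cv2.resize(a,None,fx=2.3,fy=2.3,interpolation=2));cv2.imwrite("pics/b.png",cv2.resize(b,None,fx=2.3,fy=2.3,interpolation=2))
E
```

```text
(no output)
```

View pics/a.png

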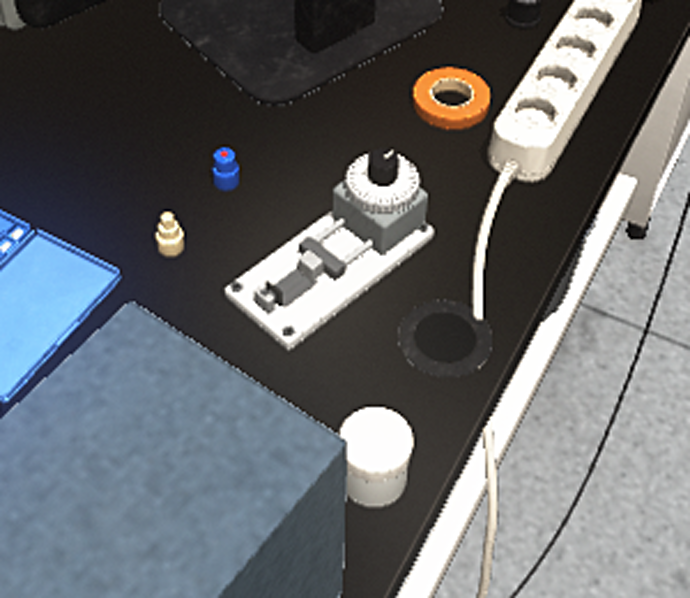

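View pics/b.png

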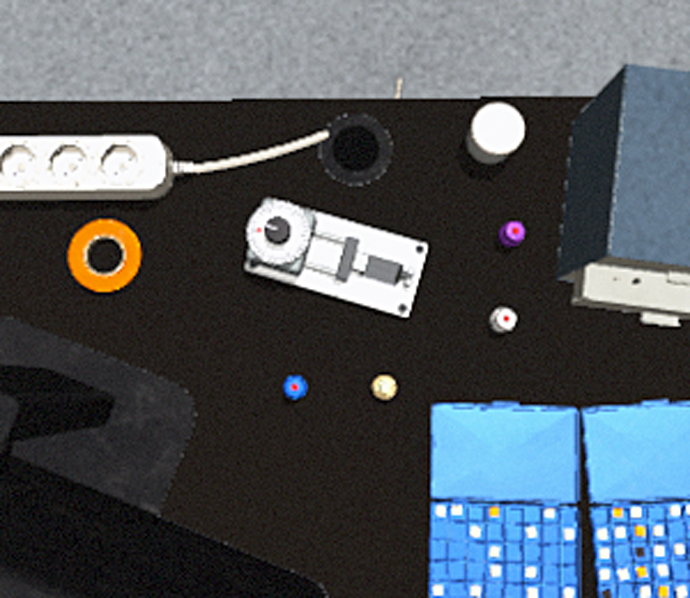

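In the crops the load is hidden behind the box in the scene view. In the top view, these could be taken for it:

| Candidate | Top pixel |
|---|---|
| white with red dot | (369,239) |
| purple with red dot | (373,201) |
| blue with red dot | (278,268) |
| brass adapter | (317,268) |
| jar | (366,158) |

I choose the white one at (369,239). Next I check it in a close crop and measure it.

```bash
python3 - <<'E'
from h import *
np.set_printoptions(precision=4,suppress=True)
im=cv2.imread("pics/top0.png");d=np.load("pics/top0.npy")
cv2.imwrite("pics/c.png",np.hstack([cv2.resize(im[215:265,345:395],(400,400),interpolation=2),cv2.resize(im[180:230,240:340][:, 40:90] if 0 else im[185:235,285:335],(400,400),interpolation=2)]))
def P(u,v): return atd("top",u,v,d[int(round(v)),int(round(u))])
for n,u,v in[("load",369,239),("knob",270,200),("box",420,150),("box front",410,228),("bins",370,300),("bins2",345,285),("binsdeep",350,330),("purple",373,201),("blue",278,268),("brass",317,268),("jar",366,158),("tape",180,212),("mon",200,300),("plate",322,231),("jawbar",300,212)]: print(n,P(u,v))
hs=im[222:256,352:386].astype(int);mx=hs.max(2)
m=(mx>110).astype(np.uint8);n,l,s,c=cv2.connectedComponentsWithStats(m)
i=1+np.argmax(s[1:,4]);print("white blob",s[i],c[i]+[352,222])
b,g,rr=cv2.split(hs.astype(np.int32));red=(rr-g>60)&(rr-b>60);ys,xs=np.nonzero(red);u,v=xs.mean()+352,ys.mean()+222
print("red",u,v,len(xs),atz("top",u,v,.031));print("top cam",ray("top",0,0)[0])
E
```

```text
load [ 0.4179 -0.3779  0.031 ]
knob [ 0.4913 -0.1802  0.0789]
box [ 0.5639 -0.4469  0.1697]
box front [ 0.4368 -0.4522  0.064 ]
bins [ 0.2952 -0.381   0.0035]
bins2 [ 0.3255 -0.3309  0.0032]
binsdeep [ 0.2353 -0.3392  0.0006]
purple [ 0.4948 -0.3877  0.0347]
blue [ 0.3605 -0.1941  0.0306]
brass [ 0.3602 -0.2723  0.0303]
jar [ 0.5805 -0.3733  0.0511]
tape [0.4776 0.0119 0.0116]
mon [ 0.2964 -0.0342  0.0114]
plate [ 0.436  -0.2847  0.0131]
jawbar [ 0.4745 -0.2394  0.024 ]
white blob [11 12 12 10 94] [368.5    238.4149]
red 369.6 237.8 5 [ 0.4203 -0.3792  0.031 ]
top cam [ 0.3598 -0.2201  0.9206]
```

View pics/c.png

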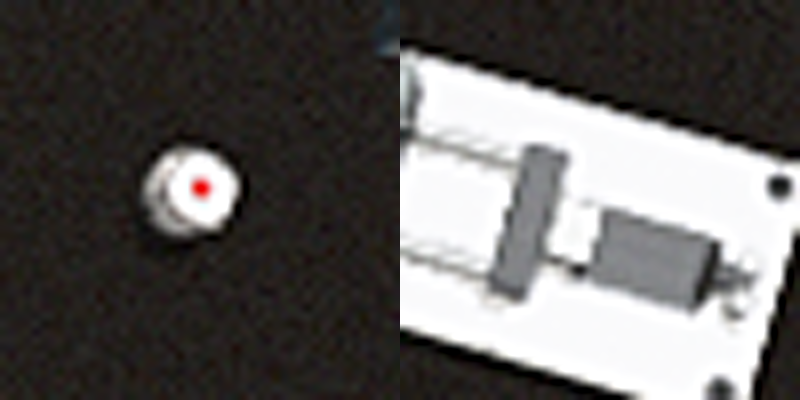

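Left crop: the white cylinder with the red dot is at top pixel (369–370,238), so that is the load. Right crop: the jaw bar is at about pixel (301,212), and a dark zone at (310–325,216) needs a height profile. I take a height profile along the fixture axis, then go near with the wrist camera.

```bash
python3 - <<'E'
from h import *
np.set_printoptions(precision=4,suppress=True)
d=np.load("pics/top0.npy");im=cv2.imread("pics/top0.png")
i=eyes.camera_info("top");v,u=np.mgrid[0:420,0:560];K=np.array(i["K"]);T=np.linalg.inv(np.array(i["world_to_cam"]))
X=(np.linalg.inv(K)@np.stack([u*d,v*d,d],-1)[...,None])[...,0]@T[:3,:3].T+T[:3,3]
# plate rectangle
pl=(abs(X[...,2]-.012)<.005)&(im.min(2)>150)&(X[...,1]<-.1)&(X[...,1]>-.35)&(X[...,0]>.4)&(X[...,0]<.53)
pts=X[pl][:,:2].astype(np.float32);(c,sz,a)=cv2.minAreaRect(pts);print("plate rect",c,sz,a)
# knob/ring: white ring at z~.06, black knob at .08
rg=(abs(X[...,2]-.06)<.005)&(abs(X[...,0]-.49)<.05)&(abs(X[...,1]+.18)<.05);print("ring",cv2.minEnclosingCircle(X[rg][:,:2].astype(np.float32)))
kn=(abs(X[...,2]-.08)<.004)&(abs(X[...,0]-.49)<.05)&(abs(X[...,1]+.18)<.05);print("knob",X[kn].mean(0),kn.sum())
th=np.radians(a) 
box=cv2.boxPoints((c,sz,a));e=sorted([(np.linalg.norm(box[k]-box[k-1]),k) for k in range(4)])[-1][1];ax=box[e]-box[e-1];ax/=np.linalg.norm(ax);ax*=np.sign(ax[1]);print("axis",ax,np.degrees(np.arctan2(ax[1],ax[0])))
ck=X[kn].mean(0)[:2];org=ck-.055*ax;print("origin from knob",org,"nest",org-.0389*ax)
ay=np.array([-ax[1],ax[0]]);L=(X[...,:2]-org)@np.stack([ax,ay],1)
for lo in range(-84,40,3):
    m=(abs(L[...,1])<.006)&(L[...,0]>lo/1e3)&(L[...,0]<(lo+3)/1e3)
    if m.any(): print(lo+1.5,"z mm %.1f max %.1f gray %d"%(1e3*np.median(X[m][:,2]),1e3*X[m][:,2].max(),im[m].mean()),m.sum())
E
```

```text
plate rect (0.47744670510292053, -0.23179389536380768) (0.15293437242507935, 0.06999200582504272) 73.01018524169922
ring ((0.4924542307853699, -0.18142205476760864), 0.027820361778140068)
knob [ 0.4923 -0.1811  0.0798] 102
axis [0.2922 0.9564] 73.01019
origin from knob [ 0.4762 -0.2337] nest [ 0.4648 -0.2709]
-82.5 z mm 0.7 max 1.8 gray 28 8
-79.5 z mm -1.2 max 2.9 gray 28 7
-76.5 z mm 0.6 max 10.6 gray 14 7
-73.5 z mm 10.8 max 12.1 gray 207 8
-70.5 z mm 11.9 max 25.0 gray 253 7
-67.5 z mm 27.7 max 32.9 gray 228 9
-64.5 z mm 28.5 max 29.3 gray 183 7
-61.5 z mm 25.6 max 29.7 gray 145 10
-58.5 z mm 23.6 max 30.4 gray 143 8
-55.5 z mm 26.6 max 30.2 gray 52 11
-52.5 z mm 12.5 max 14.9 gray 118 8
-49.5 z mm 11.3 max 15.3 gray 137 8
-46.5 z mm 11.7 max 13.6 gray 134 9
-43.5 z mm 13.0 max 14.8 gray 133 9
-40.5 z mm 12.7 max 13.0 gray 135 9
-37.5 z mm 12.1 max 13.8 gray 134 7
-34.5 z mm 11.2 max 14.6 gray 133 8
-31.5 z mm 11.7 max 15.6 gray 135 8
-28.5 z mm 11.8 max 13.9 gray 131 7
-25.5 z mm 25.0 max 28.6 gray 161 10
-22.5 z mm 28.3 max 30.0 gray 248 8
-19.5 z mm 27.5 max 29.4 gray 249 9
-16.5 z mm 27.8 max 29.7 gray 253 9
-13.5 z mm 23.5 max 26.2 gray 186 6
-10.5 z mm 24.7 max 26.0 gray 119 9
-7.5 z mm 26.6 max 28.9 gray 134 8
-4.5 z mm 23.4 max 27.3 gray 127 9
-1.5 z mm 13.1 max 26.5 gray 142 9
1.5 z mm 12.7 max 13.3 gray 253 7
4.5 z mm 11.9 max 13.6 gray 252 9
7.5 z mm 12.3 max 13.8 gray 250 8
10.5 z mm 12.1 max 15.0 gray 250 8
13.5 z mm 12.9 max 13.6 gray 250 9
16.5 z mm 11.5 max 15.9 gray 250 7
19.5 z mm 11.8 max 14.9 gray 250 8
22.5 z mm 10.3 max 14.1 gray 251 9
25.5 z mm 12.5 max 14.5 gray 254 8
28.5 z mm 45.4 max 62.4 gray 191 17
31.5 z mm 60.1 max 61.5 gray 241 10
34.5 z mm 60.3 max 62.7 gray 241 9
37.5 z mm 60.1 max 62.8 gray 250 8
40.5 z mm 60.1 max 62.4 gray 252 9
```

```bash
python3 -m pendant '[{"claw":0.6,"dx":25,"dy":25,"dz":0,"twist":0.15},{"claw":0.6,"dx":60,"dy":60,"dz":0,"twist":0.3},{"claw":0.6,"dx":100,"dy":90,"dz":0,"twist":0.45},{"claw":0.6,"dx":135,"dy":125,"dz":0,"twist":0.6},{"claw":0.6,"dx":170,"dy":155,"dz":0,"twist":0.75},{"claw":0.6,"dx":205,"dy":185,"dz":0,"twist":0.9},{"claw":0.6,"dx":230,"dy":210,"dz":0,"twist":0.94},{"claw":0.6,"dx":230,"dy":210,"dz":0,"twist":0.94}]' 15
```

```text
clock: 1.9
tool_pos: [0.4135, -0.3837, 0.2051]
eef_rot: [0.814, 0.581, 0.003, 0.0]
contact_force: [0.5, -0.5, -0.2]
opening: 0.602
finger_force: 0.0
```

```bash
cat >> h.py <<'E'
from scipy.spatial.transform import Rotation as R
def wsnap():
    s=r.get_state();im,d=eyes.snapshot("wrist");return s,im,d
def wray(s,u,v):
    i=eyes.camera_info("wrist");K=np.array(i["K"]);T=np.array(i["T_tool_cam"])
    a=np.array([(u-K[0,2])/K[0,0],(v-K[1,2])/K[1,1]]);th=np.linalg.norm(a)+1e-12
    d=np.r_[np.sin(th)*a/th,np.cos(th)]
    Rw=R.from_quat(s["eef_rot"]).as_matrix();return np.array(s["tool_pos"])+Rw@T[:3,3],Rw@T[:3,:3]@d
def watz(s,u,v,z):
    o,d=wray(s,u,v);return o+d*(z-o[2])/d[2]
def wproj(s,p):
    i=eyes.camera_info("wrist");K=np.array(i["K"]);T=np.array(i["T_tool_cam"])
    q=R.from_quat(s["eef_rot"]).as_matrix().T@(np.array(p)-s["tool_pos"]);q=T[:3,:3].T@(q-T[:3,3])
    rr=np.hypot(q[0],q[1]);th=np.arctan2(rr,q[2]);return K[0,2]+K[0,0]*th*q[0]/rr,K[1,2]+K[1,1]*th*q[1]/rr
def reds(im):
    b,g,rr=[x.astype(int) for x in cv2.split(im)];m=((rr-g>70)&(rr-b>70)).astype(np.uint8)
    n,l,st,c=cv2.connectedComponentsWithStats(m);return [(c[k],st[k,4]) for k in range(1,n) if st[k,4]>4]
E
python3 - <<'E'
from h import *
np.set_printoptions(precision=4,suppress=True)
s,im,d=wsnap();cv2.imwrite("pics/w1.png",im);print(s["tool_pos"],s["eef_rot"])
for c,n in reds(im): print("red",c,n,watz(s,*c,.031),d[int(c[1]),int(c[0])])
for n,p in[("load",(.4203,-.3792,.031)),("nest",(.4648,-.2709,.012)),("knob",(.4923,-.1811,.08))]: print(n,wproj(s,p))
for q in["nest","knob_axis","load","ring_mark","backstop_end"]:
    print(q,[((np.array(x["position"])*[560,420]).round(1),round(x["confidence"],2)) for x in nets.place_of("wrist",q)[:3]])
E
```

```text
[ 0.4135 -0.3837  0.2051] [0.814  0.5808 0.0027 0.0002]
red [180.7778  41.9444] 18 [ 0.3598 -0.1922  0.031 ] 0.31083605
red [355.6316 165.2105] 19 [ 0.4973 -0.3895  0.031 ] 0.35550424
red [286.8571 178.3333] 21 [ 0.4191 -0.3792  0.031 ] 0.35859787
load (np.float64(287.9042169216186), np.float64(177.99471903131007))
nest (np.float64(293.90169812617626), np.float64(74.15236350343181))
knob (np.float64(292.8199087636202), np.float64(-25.2327831705949))
nest [(array([293.3,  75.1]), 0.92)]
knob_axis []
load [(array([193.2,  45.6]), 0.71), (array([352.2, 161.9]), 0.61), (array([285.8, 171.8]), 0.52)]
ring_mark []
backstop_end [(array([292.4,  82. ]), 0.67)]
```

View pics/w1.png

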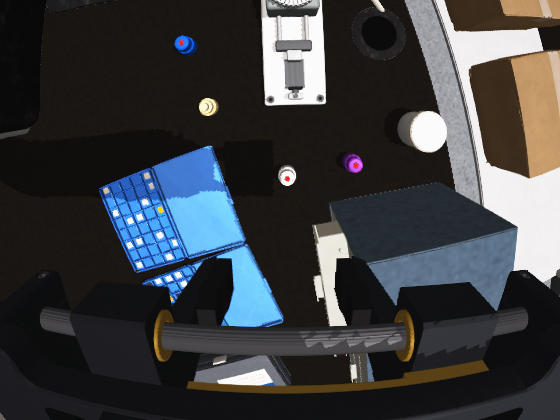

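The wrist view confirms the choice: the load's red dot is at (287,178), giving (0.419,-0.379), and the height agrees with the top view. The nest matches at (293,75). The blue box on the right is tall and close, so I check the gripper body's clearance for several yaws.

```bash
python3 - <<'E'
from h import *
np.set_printoptions(precision=4,suppress=True)
d=np.load("pics/top0.npy")
i=eyes.camera_info("top");v,u=np.mgrid[0:420,0:560];K=np.array(i["K"]);T=np.linalg.inv(np.array(i["world_to_cam"]))
X=(np.linalg.inv(K)@np.stack([u*d,v*d,d],-1)[...,None])[...,0]@T[:3,:3].T+T[:3,3]
def clr(c,deg,z):
    P=X[(X[...,2]>z)&(X[...,2]<.3)&(d>0)][:,:2]-c;t=np.radians(deg);a=np.array([np.cos(t),np.sin(t)]);b=np.array([-a[1],a[0]])
    q=np.c_[abs(P@a)-.0935,abs(P@b)-.0375];return 1e3*np.max(q,1).min()
for deg in(-17,-5,0,5,10,15,20,30,45,60): print(deg,clr((.4195,-.3792),deg,.06).round(1),clr((.4195,-.3792),deg,.02).round(1))
print("nest",clr((.4648,-.2709),-17,.07),"knob",[(g,clr((.4923,-.1811),g,.115).round()) for g in(-90,-60,-17,30,60)])
print(r.get_state()["contact_force"],r.get_state()["q"])
E
```

```text
-17 -4.7 -37.2
-5 10.6 -37.2
0 13.3 -37.4
5 13.9 -37.5
10 14.2 -37.3
15 14.1 -37.4
20 13.6 -37.5
30 11.5 -37.2
45 5.4 -37.4
60 -3.5 -37.5
nest 45.422331236295165 knob [(-90, np.float64(88.0)), (-60, np.float64(105.0)), (-17, np.float64(81.0)), (30, np.float64(114.0)), (60, np.float64(117.0))]
[-0.1439 -0.4989  0.2555] [ 0.944   0.6319 -0.438   1.7458  0.3444  0.8409  0.0026]
```

```bash
python3 -m pendant '[{"claw":0.5,"dx":6,"dy":4,"dz":-20,"twist":0.14},{"claw":0.5,"dx":6,"dy":4,"dz":-50,"twist":0.28},{"claw":0.5,"dx":6,"dy":4,"dz":-70,"twist":0.42},{"claw":0.5,"dx":6,"dy":4,"dz":-90,"twist":0.45},{"claw":0.5,"dx":6,"dy":4,"dz":-90,"twist":0.45},{"claw":0.5,"dx":6,"dy":4,"dz":-90,"twist":0.45},{"claw":0.5,"dx":6,"dy":4,"dz":-90,"twist":0.45}]'
python3 - <<'E'
from h import *
np.set_printoptions(precision=4,suppress=True)
s,im,d=wsnap();q=s["eef_rot"];print(s["tool_pos"],"yaw",np.degrees(2*np.arctan2(q[1],q[0]))-90,q,s["contact_force"])
for c,n in reds(im): print("red",c,n,watz(s,*c,.031))
E
```

```text
clock: 2.9
tool_pos: [0.4145, -0.386, 0.1156]
eef_rot: [0.668, 0.744, 0.0, 0.001]
contact_force: [-0.0, 0.1, -0.1]
opening: 0.501
finger_force: 0.0
[ 0.4145 -0.386   0.1156] yaw 6.097312338620441 [0.6685 0.7437 0.     0.0011] [-0.0065  0.1004 -0.0696]
red [121.1538 163.7692] 13 [ 0.2653 -0.3608  0.031 ]
red [289.9722 199.9167] 36 [ 0.4193 -0.3794  0.031 ]
red [375.5862 220.2759] 29 [ 0.4974 -0.3898  0.031 ]
```

```bash
python3 -m pendant '[{"claw":0.5,"dx":5,"dy":6.5,"dz":-30,"twist":0},{"claw":0.5,"dx":5,"dy":6.5,"dz":-60,"twist":0},{"claw":0.5,"dx":5,"dy":6.5,"dz":-85,"twist":0},{"claw":0.5,"dx":5,"dy":6.5,"dz":-100,"twist":0},{"claw":0.5,"dx":5,"dy":6.5,"dz":-108,"twist":0},{"claw":0.5,"dx":5,"dy":6.5,"dz":-108,"twist":0},{"claw":0.5,"dx":5,"dy":6.5,"dz":-108,"twist":0}]'
python3 -m pendant '[{"claw":0.15,"dx":0,"dy":0,"dz":0,"twist":0},{"claw":0.15,"dx":0,"dy":0,"dz":0,"twist":0},{"claw":0.15,"dx":0,"dy":0,"dz":0,"twist":0},{"claw":0.15,"dx":0,"dy":0,"dz":0,"twist":0},{"claw":0.15,"dx":0,"dy":0,"dz":0,"twist":0},{"claw":0.15,"dx":0,"dy":0,"dz":0,"twist":0}]' 12
```

```text
clock: 3.65
tool_pos: [0.4198, -0.3791, 0.0074]
eef_rot: [0.668, 0.744, 0.0, 0.001]
contact_force: [-0.2, 0.0, 0.1]
opening: 0.504
finger_force: 0.0
clock: 4.25
tool_pos: [0.419, -0.3787, 0.0065]
eef_rot: [0.668, 0.744, 0.0, 0.0]
contact_force: [0.5, -0.3, -0.6]
opening: 0.147
finger_force: 0.0
```

```bash
python3 -m pendant '[{"claw":0.0,"dx":0,"dy":0,"dz":0,"twist":0},{"claw":0.0,"dx":0,"dy":0,"dz":0,"twist":0},{"claw":0.0,"dx":0,"dy":0,"dz":0,"twist":0}]' 12
python3 - <<'E'
from h import *
s,im,d=wsnap();cv2.imwrite("pics/w2.png",im);print(reds(im))
E
```

```text
clock: 4.55
tool_pos: [0.419, -0.3786, 0.0064]
eef_rot: [0.668, 0.744, 0.0, 0.0]
contact_force: [-0.2, -0.0, 1.2]
opening: 0.006
finger_force: 0.0
[(array([412.14035088, 293.31578947]), np.int32(57))]
```

View pics/w2.png

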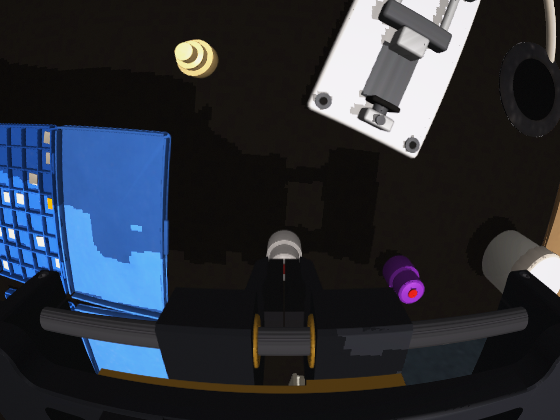

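The fingers shut on nothing, and the load now shows at (285,245), in front of them. I open, rise and look.

```bash
python3 -m pendant '[{"claw":0.5,"dx":0,"dy":0,"dz":0,"twist":0},{"claw":0.5,"dx":0,"dy":0,"dz":0,"twist":0},{"claw":0.5,"dx":0,"dy":0,"dz":0,"twist":0},{"claw":0.5,"dx":0,"dy":0,"dz":0,"twist":0},{"claw":0.5,"dx":0,"dy":0,"dz":40,"twist":0},{"claw":0.5,"dx":0,"dy":0,"dz":80,"twist":0},{"claw":0.5,"dx":0,"dy":0,"dz":80,"twist":0},{"claw":0.5,"dx":0,"dy":0,"dz":80,"twist":0}]'
python3 - <<'E'
from h import *
np.set_printoptions(precision=4,suppress=True)
s,im,d=wsnap();print(s["tool_pos"])
for c,n in reds(im): print("red",c,n,watz(s,*c,.031),d[int(c[1]),int(c[0])])
t,dt=eyes.snapshot("top")
for c,n in reds(t): print("top red",c,n,atz("top",*c,.031))
a=cv2.resize(im[100:300,200:400],(400,400));b=cv2.resize(t[215:265,345:395],(400,400),interpolation=2);cv2.imwrite("pics/c2.png",np.hstack([a,b]))
print(eyes.camera_info("wrist")["T_tool_cam"])
E
```

```text
clock: 5.4
tool_pos: [0.4193, -0.3791, 0.0872]
eef_rot: [0.668, 0.744, 0.0, 0.001]
contact_force: [-0.7, 0.4, -0.9]
opening: 0.5
finger_force: 0.0
[ 0.4193 -0.3791  0.0872]
red [283.4186 218.0233] 43 [ 0.4192 -0.3794  0.031 ] 0.24897985
red [377.7714 239.4286] 35 [ 0.4977 -0.3897  0.031 ] 0.25393414
top red [ 82.7297 209.473 ] 370 [0.4815 0.2089 0.031 ]
top red [194.8822 210.6776] 518 [ 0.4776 -0.0236  0.031 ]
top red [370. 238.] 5 [ 0.4199 -0.38    0.031 ]
top red [277.6 267.8] 5 [ 0.3609 -0.1933  0.031 ]
[[ 0.0002 -0.9495 -0.3139  0.0828]
 [ 1.     -0.0001  0.0007 -0.0003]
 [-0.0007 -0.3139  0.9495 -0.1809]
 [ 0.      0.      0.      1.    ]]
```

View pics/c2.png

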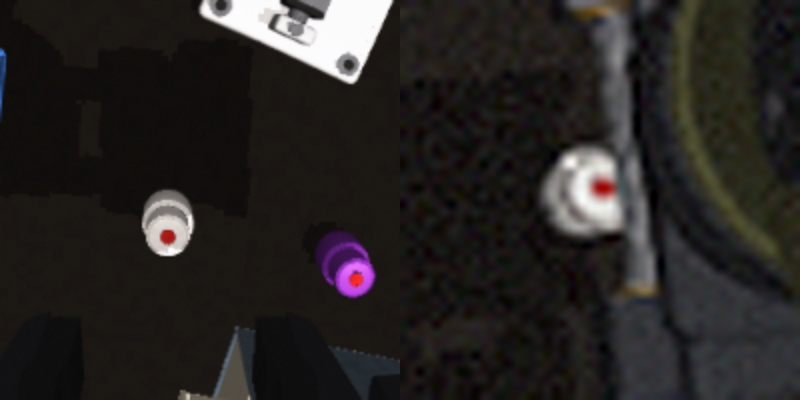

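The load has not moved: its dot is still at (0.419,-0.379). The fingertips must have closed above or behind it, so I measure where the tips really are from wrist depth.

```bash
python3 - <<'E'
from h import *
np.set_printoptions(precision=4,suppress=True)
s,im,d=wsnap();print(eyes.camera_info("wrist")["K"])
i=eyes.camera_info("wrist");T=np.array(i["T_tool_cam"]);K=np.array(i["K"])
v,u=np.mgrid[0:420,0:560];ax=(u-K[0,2])/K[0,0];ay=(v-K[1,2])/K[1,1];th=np.hypot(ax,ay)+1e-9
# depth along the optical axis
D=np.stack([np.tan(th)*ax/th*d,np.tan(th)*ay/th*d,d],-1);P=D@T[:3,:3].T+T[:3,3]
print("tool z of load top expected",.0872-.031, P[218,283], "wrist tip proj",wproj(s,s["tool_pos"]))
m=(abs(P[...,0])<.03)&(abs(P[...,1])<.07)&(P[...,2]<.03)&(P[...,2]>-.12)&(d>.02)
for lo in range(-120,31,10):
    k=m&(P[...,2]>lo/1e3)&(P[...,2]<=(lo+10)/1e3)
    if k.any():
        for sg in(-1,1):
            kk=k&(P[...,1]*sg>0)
            if kk.any(): print(lo,sg,kk.sum(),"y",P[kk][:,1].min(),P[kk][:,1].max(),"x",P[kk][:,0].min(),P[kk][:,0].max(),"row",v[kk].min(),"col",u[kk].min(),u[kk].max())
E
```

```text
[[325.1923   0.     283.5846]
 [  0.     325.1923 212.3865]
 [  0.       0.       1.    ]]
tool z of load top expected 0.0562 [ 0.001  -0.0006  0.053 ] wrist tip proj (np.float64(283.8407701061493), np.float64(248.11359356448693))
-120 -1 4295 y -0.06999084724913684 -0.0001302320870447487 x 0.002846941994034652 0.029959976579025625 row 309 col 56 284
-120 1 4269 y 0.0001157699162672203 0.06999619023987126 x 0.0029287323096783835 0.029999459013157648 row 309 col 285 513
-110 -1 436 y -0.03047433741034875 -0.028428652602688922 x -0.008363022776069859 0.02996761051575332 row 301 col 178 203
-110 1 446 y 0.02792511374106099 0.06294628569123933 x -0.008835389041231434 0.02997064944305157 row 301 col 364 485
-100 -1 220 y -0.03439453944266969 -0.02913512147817508 x -0.011124821915008937 0.012726808982511481 row 320 col 188 208
-100 1 215 y 0.028500415694033273 0.03392178090981636 x -0.011130763171000299 0.01287403820636994 row 321 col 359 379
-90 -1 480 y -0.03793531970517947 -0.022130722673325623 x -0.009916507691495421 0.012714106887379284 row 305 col 185 227
-90 1 509 y 0.02157293079801
[... 574 characters left out ...]
 y -0.0372975252005867 -0.021906744775553107 x -0.007765175141583966 0.012418875441074562 row 269 col 199 238
-60 1 564 y 0.021493810133644247 0.03687417170156382 x -0.008095309727164268 0.01244148850465257 row 269 col 329 368
-50 -1 392 y -0.03677467415123946 -0.02195557598443242 x -0.008331568688320273 0.012359087791539478 row 260 col 206 240
-50 1 402 y 0.02149753246624574 0.03609870053895003 x -0.007858691260069675 0.01256164472538393 row 260 col 327 361
-40 -1 171 y -0.03455095069564939 -0.021956388292927766 x -0.007967031081704254 0.011913223501402254 row 256 col 214 241
-40 1 162 y 0.021459514533660975 0.03457691005927455 x -0.007499427305549422 0.01204955156873272 row 256 col 326 354
```

```bash
python3 - <<'E'
from h import *
np.set_printoptions(precision=4,suppress=True)
s,im,d=wsnap()
i=eyes.camera_info("wrist");T=np.array(i["T_tool_cam"]);K=np.array(i["K"])
v,u=np.mgrid[0:420,0:560];ax=(u-K[0,2])/K[0,0];ay=(v-K[1,2])/K[1,1];th=np.hypot(ax,ay)+1e-9
D=np.stack([np.tan(th)*ax/th*d,np.tan(th)*ay/th*d,d],-1);P=D@T[:3,:3].T+T[:3,3]
m=(abs(P[...,0])<.03)&(abs(P[...,1])<.07)&(P[...,2]<.02)&(P[...,2]>-.06)&(d>.02)
z=np.sort(P[m][:,2]);print(z[[-1,-3,-10,-30,-60]])
for ro in range(254,262): print(ro,P[ro,220:238:4,2],d[ro,220:238:4])
k=m&(P[...,2]>-.045);print("x at tip",np.percentile(P[k][:,0],[1,50,99]))
E
```

```text
[-0.0339 -0.034  -0.0346 -0.0351 -0.0357]
254 [0.0835 0.0849 0.084  0.0845 0.0845] [0.2909 0.2925 0.2915 0.292  0.292 ]
255 [0.084  0.0853 0.0854 0.0845 0.0851] [0.2919 0.2932 0.2934 0.2923 0.293 ]
256 [ 0.0846 -0.0361  0.0846  0.0851  0.0847] [0.2928 0.1597 0.2928 0.2933 0.2929]
257 [-0.0374 -0.0364  0.0853  0.0859  0.0842] [0.1585 0.1596 0.2939 0.2945 0.2926]
258 [-0.0376 -0.0367 -0.0349 -0.0339 -0.0346] [0.1584 0.1593 0.1614 0.1624 0.1617]
259 [-0.0389 -0.0374 -0.0355 -0.036  -0.0353] [0.1572 0.1588 0.1609 0.1603 0.1611]
260 [-0.0401 -0.0369 -0.0366 -0.037  -0.0373] [0.156  0.1596 0.1599 0.1594 0.159 ]
261 [-0.041  -0.0382 -0.0382 -0.0388 -0.0379] [0.1552 0.1583 0.1583 0.1575 0.1585]
x at tip [-0.0068  0.0102  0.012 ]
```

The tips really sit about 32 mm behind the reported TCP. That explains closing above the 31 mm load, and nothing was touched. I'll correct all heights by 32 mm and descend carefully.

```bash
python3 -m pendant '[{"claw":0.5,"dx":0,"dy":0,"dz":-40,"twist":0},{"claw":0.5,"dx":0,"dy":0,"dz":-80,"twist":0},{"claw":0.5,"dx":0,"dy":0,"dz":-100,"twist":0},{"claw":0.5,"dx":0,"dy":0,"dz":-106,"twist":0},{"claw":0.5,"dx":0,"dy":0,"dz":-110,"twist":0},{"claw":0.5,"dx":0,"dy":0,"dz":-112,"twist":0},{"claw":0.5,"dx":0,"dy":0,"dz":-112,"twist":0}]'
python3 -m pendant '[{"claw":0.1,"dx":0,"dy":0,"dz":0,"twist":0},{"claw":0.1,"dx":0,"dy":0,"dz":0,"twist":0},{"claw":0.1,"dx":0,"dy":0,"dz":0,"twist":0},{"claw":0.1,"dx":0,"dy":0,"dz":0,"twist":0},{"claw":0.1,"dx":0,"dy":0,"dz":0,"twist":0},{"claw":0.1,"dx":0,"dy":0,"dz":0,"twist":0}]' 12
```

```text
clock: 6.3
tool_pos: [0.4195, -0.379, -0.0249]
eef_rot: [0.668, 0.744, 0.0, 0.001]
contact_force: [-0.6, -0.3, -0.1]
opening: 0.498
finger_force: 0.0
clock: 6.9
tool_pos: [0.4192, -0.3789, -0.0251]
eef_rot: [0.668, 0.744, -0.0, 0.0]
contact_force: [-1.1, -0.2, 5.1]
opening: 0.226
finger_force: 12.0
```

```bash
python3 -m pendant '[{"claw":0.1,"dx":0,"dy":0,"dz":15,"twist":0},{"claw":0.1,"dx":0,"dy":0,"dz":45,"twist":0},{"claw":0.1,"dx":5,"dy":20,"dz":65,"twist":0},{"claw":0.1,"dx":15,"dy":45,"dz":65,"twist":-0.1},{"claw":0.1,"dx":30,"dy":75,"dz":65,"twist":-0.22},{"claw":0.1,"dx":40,"dy":98,"dz":65,"twist":-0.34},{"claw":0.1,"dx":45.5,"dy":108,"dz":65,"twist":-0.4},{"claw":0.1,"dx":45.5,"dy":108,"dz":65,"twist":-0.403}]'
python3 -m pendant '[{"claw":0.1,"dx":0,"dy":0,"dz":0,"twist":0},{"claw":0.1,"dx":0,"dy":0,"dz":0,"twist":0}]'
python3 - <<'E'
from h import *
np.set_printoptions(precision=4,suppress=True)
s,im,d=wsnap();cv2.imwrite("pics/w3.png",cv2.resize(im,(800,600)));q=s["eef_rot"];print(s["tool_pos"],"yaw",np.degrees(2*np.arctan2(q[1],q[0]))-90,s["opening"],s["contact_force"])
for c,n in reds(im): print("red",c,n,watz(s,*c,.031+.064))
for q in["nest","backstop_end","load","knob_axis","jaw"]:
    print(q,[((np.array(x["position"])*[560,420]).round(1),round(x["confidence"],2)) for x in nets.place_of("wrist",q)[:2]])
print("proj nest",wproj(s,(.4648,-.2709,.012)),"knob",wproj(s,(.4923,-.1811,.08)))
E
```

```text
clock: 7.7
tool_pos: [0.4659, -0.2679, 0.0394]
eef_rot: [0.802, 0.597, 0.001, -0.0]
contact_force: [0.5, 0.3, -0.6]
opening: 0.226
finger_force: 12.0
clock: 7.9
tool_pos: [0.4635, -0.2721, 0.0392]
eef_rot: [0.804, 0.595, -0.001, 0.0]
contact_force: [0.7, 0.4, 0.0]
opening: 0.231
finger_force: 12.0
[ 0.4635 -0.2721  0.0392] yaw -16.955974848345406 0.23121864390010682 [0.6958 0.4433 0.0245]
red [280.6     47.8167] 60 [ 0.4929 -0.1699  0.095 ]
red [ 98.9565 176.0652] 46 [ 0.4024 -0.1927  0.095 ]
red [283.4587 300.9633] 109 [ 0.4625 -0.2732  0.095 ]
nest [(array([285.5, 227.2]), 0.63)]
backstop_end [(array([286.6, 246. ]), 0.72)]
load [(array([123. , 165.2]), 0.82), (array([282.9, 267.6]), 0.72)]
knob_axis [(array([283.2,  74.9]), 0.92), (array([453.9, 290.5]), 0.58)]
jaw [(array([283.7, 208.9]), 0.63), (array([284.6, 229.3]), 0.21)]
proj nest (np.float64(285.6697181235851), np.float64(229.43140139126922)) knob (np.float64(287.3284430299854), np.float64(79.03281859567201))
```

View pics/w3.png

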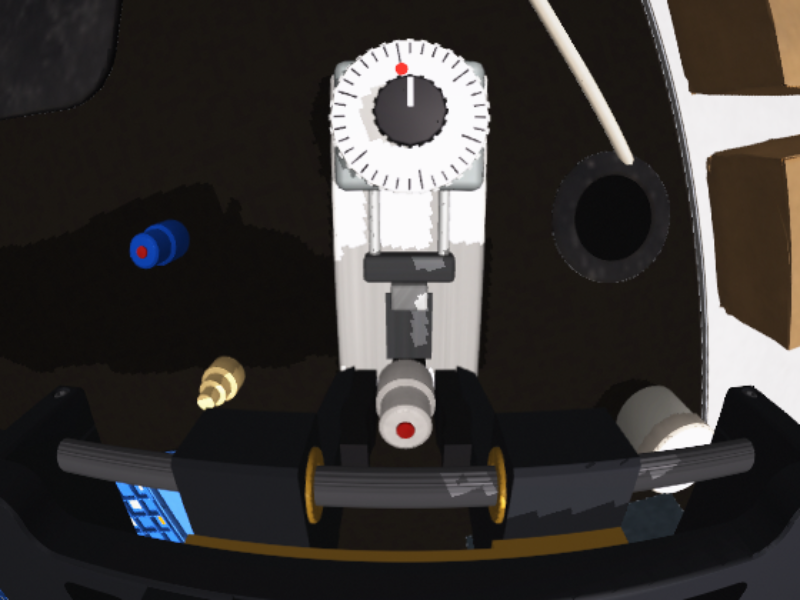

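The load is held upright, with its dot at (405,430) in this enlarged view. The fixture axis runs at about column 409, so the load needs about 2 mm toward tool +y. The knob is at (410,110) and the ring's red dot at (402,69). I shift, lower to just above the jaws, and re-measure.

```bash
python3 -m pendant '[{"claw":0.1,"dx":2.2,"dy":1.4,"dz":-10,"twist":0},{"claw":0.1,"dx":2.2,"dy":1.4,"dz":-25,"twist":0},{"claw":0.1,"dx":2.2,"dy":1.4,"dz":-29,"twist":0},{"claw":0.1,"dx":2.2,"dy":1.4,"dz":-29,"twist":0},{"claw":0.1,"dx":2.2,"dy":1.4,"dz":-29,"twist":0}]'
python3 - <<'E'
from h import *
np.set_printoptions(precision=4,suppress=True)
s,im,d=wsnap();q=s["eef_rot"];print(s["tool_pos"],"yaw",np.degrees(2*np.arctan2(q[1],q[0]))-90)
cv2.imwrite("pics/w4.png",np.hstack([cv2.resize(im[120:330,190:380],(543,600),interpolation=2)]))
for c,n in reds(im): print("red",c,n,watz(s,*c,.066))
t,dt=eyes.snapshot("top");cv2.imwrite("pics/t4.png",t)
for c,n in reds(t):
    if abs(c[0]-300)<60: print("top red",c,n,atz("top",*c,.066))
E
```

```text
clock: 8.7
tool_pos: [0.4668, -0.2692, 0.0104]
eef_rot: [0.803, 0.596, -0.0, -0.0]
contact_force: [0.1, 1.5, -0.2]
opening: 0.227
finger_force: 12.0
[ 0.4668 -0.2692  0.0104] yaw -16.89353796891885
red [274.3778  43.5   ] 90 [ 0.4943 -0.1646  0.066 ]
red [ 72.92 192.78] 50 [ 0.3875 -0.192   0.066 ]
red [283.4766 300.9533] 107 [ 0.4657 -0.2705  0.066 ]
```

View pics/w4.png

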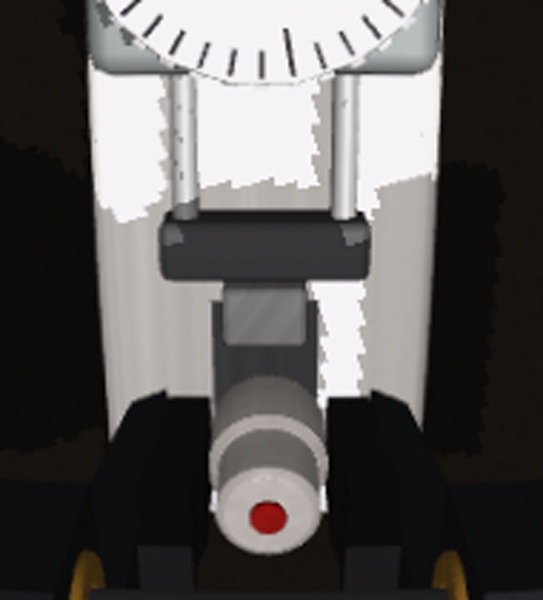

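The load is now slightly right of the axis (dot at crop column 268 against axis 265, about 0.6 mm), with about 3.8 mm clear to the jaw face. I correct sideways and lower.

```bash
python3 -m pendant '[{"claw":0.1,"dx":-0.6,"dy":0.2,"dz":-8,"twist":0},{"claw":0.1,"dx":-0.6,"dy":0.2,"dz":-16,"twist":0},{"claw":0.1,"dx":-0.6,"dy":0.2,"dz":-21,"twist":0},{"claw":0.1,"dx":-0.6,"dy":0.2,"dz":-23,"twist":0},{"claw":0.1,"dx":-0.6,"dy":0.2,"dz":-23,"twist":0},{"claw":0.1,"dx":-0.6,"dy":0.2,"dz":-23,"twist":0}]'
```

```text
clock: 9.4
tool_pos: [0.4662, -0.269, -0.0127]
eef_rot: [0.803, 0.596, 0.0, 0.0]
contact_force: [-0.1, 0.2, -0.1]
opening: 0.231
finger_force: 12.0
```

```bash
python3 -m pendant '[{"claw":0.1,"dx":0,"dy":0,"dz":-0.5,"twist":0},{"claw":0.1,"dx":0,"dy":0,"dz":-0.5,"twist":0},{"claw":0.26,"dx":0,"dy":0,"dz":-0.5,"twist":0},{"claw":0.3,"dx":0,"dy":0,"dz":-0.5,"twist":0},{"claw":0.4,"dx":0,"dy":0,"dz":-0.5,"twist":0},{"claw":0.4,"dx":0,"dy":0,"dz":-0.5,"twist":0},{"claw":0.4,"dx":0,"dy":0,"dz":-0.5,"twist":0},{"claw":0.4,"dx":0,"dy":0,"dz":-0.5,"twist":0}]'
python3 -m pendant '[{"claw":0.4,"dx":0,"dy":0,"dz":20,"twist":0},{"claw":0.4,"dx":0,"dy":0,"dz":50,"twist":0},{"claw":0.4,"dx":0,"dy":0,"dz":90,"twist":0},{"claw":0.4,"dx":0,"dy":0,"dz":110,"twist":0},{"claw":0.4,"dx":0,"dy":0,"dz":110,"twist":0},{"claw":0.4,"dx":0,"dy":0,"dz":110,"twist":0}]'
python3 - <<'E'
from h import *
np.set_printoptions(precision=4,suppress=True)
s,im,d=wsnap();q=s["eef_rot"];print(s["tool_pos"],"yaw",np.degrees(2*np.arctan2(q[1],q[0]))-90)
cv2.imwrite("pics/w5.png",cv2.resize(im[0:270,150:420],(600,600),interpolation=2))
for c,n in reds(im): print("red",c,n,"z.043",watz(s,*c,.043),"z.06",watz(s,*c,.06))
for q in["knob_axis","ring_mark","load"]:
    for x in nets.place_of("wrist",q)[:2]:
        p=np.array(x["position"])*[560,420];print(q,p,x["confidence"],watz(s,*p,{"knob_axis":.08,"ring_mark":.06,"load":.012}[q]))
E
```

```text
clock: 10.2
tool_pos: [0.4662, -0.269, -0.013]
eef_rot: [0.803, 0.596, 0.0, 0.0]
contact_force: [-0.1, 0.0, -0.1]
opening: 0.401
finger_force: 0.0
clock: 10.8
tool_pos: [0.466, -0.2692, 0.0969]
eef_rot: [0.803, 0.595, 0.0, 0.0]
contact_force: [0.1, -0.0, -0.3]
opening: 0.396
finger_force: 0.0
[ 0.466  -0.2692  0.0969] yaw -16.919318110622896
red [279.3667  68.6333] 30 z.043 [ 0.4951 -0.1614  0.043 ] z.06 [ 0.4947 -0.1635  0.06  ]
red [133.4286 164.9286] 28 z.043 [ 0.3656 -0.1925  0.043 ] z.06 [ 0.3746 -0.1923  0.06  ]
red [283.6744 219.2326] 43 z.043 [ 0.4654 -0.2696  0.043 ] z.06 [ 0.4671 -0.2638  0.06  ]
knob_axis [283.92   87.906] 0.63 [ 0.4933 -0.178   0.08  ]
ring_mark [279.496  60.102] 0.81 [ 0.4964 -0.1579  0.06  ]
ring_mark [427.112 262.206] 0.21 [ 0.5669 -0.3331  0.06  ]
load [283.92  206.094] 0.95 [ 0.4659 -0.2688  0.012 ]
load [150.192 158.004] 0.58 [ 0.3674 -0.1926  0.012 ]
```

View pics/w5.png

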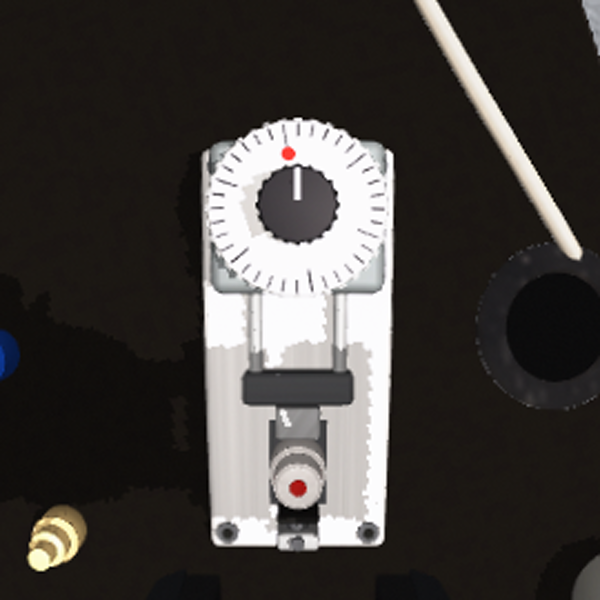

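The load stands upright and centred on the axis, with its dot at crop (298,488). The knob is at (297,204), giving (0.4925,-0.181), and the ring dot is at (288,153). Next I move over the knob and down, keeping the tips at about 64 mm.

```bash
python3 -m pendant '[{"claw":0.45,"dx":8,"dy":30,"dz":0,"twist":0},{"claw":0.45,"dx":18,"dy":60,"dz":0,"twist":0},{"claw":0.45,"dx":26.5,"dy":88.5,"dz":0,"twist":0},{"claw":0.45,"dx":26.5,"dy":88.5,"dz":0,"twist":0},{"claw":0.45,"dx":26.5,"dy":88.5,"dz":-30,"twist":0},{"claw":0.45,"dx":26.5,"dy":88.5,"dz":-55,"twist":0},{"claw":0.45,"dx":26.5,"dy":88.5,"dz":-64.5,"twist":0},{"claw":0.45,"dx":26.5,"dy":88.5,"dz":-64.5,"twist":0}]'
python3 -m pendant '[{"claw":0.45,"dx":0,"dy":0,"dz":0,"twist":0},{"claw":0.45,"dx":0,"dy":0,"dz":0,"twist":0}]'
python3 - <<'E'
from h import *
np.set_printoptions(precision=4,suppress=True)
s,im,d=wsnap();print(s["tool_pos"],s["contact_force"],s["moment"],s["q"])
cv2.imwrite("pics/w6.png",cv2.resize(im[180:340,180:390],(780,594),interpolation=2))
E
```

```text
clock: 11.8
tool_pos: [0.4912, -0.1807, 0.031]
eef_rot: [0.803, 0.595, -0.001, -0.001]
contact_force: [-0.6, -0.2, 0.5]
opening: 0.447
finger_force: 0.0
clock: 12.0
tool_pos: [0.4933, -0.181, 0.0333]
eef_rot: [0.803, 0.595, 0.001, 0.001]
contact_force: [0.6, 0.9, 0.5]
opening: 0.447
finger_force: 0.0
[ 0.4933 -0.181   0.0333] [0.5845 0.859  0.5147] [-0.0233 -0.146  -0.0002] [ 0.3921  0.8439 -0.213   1.9909  0.4749  0.3527 -0.4954]
```

View pics/w6.png

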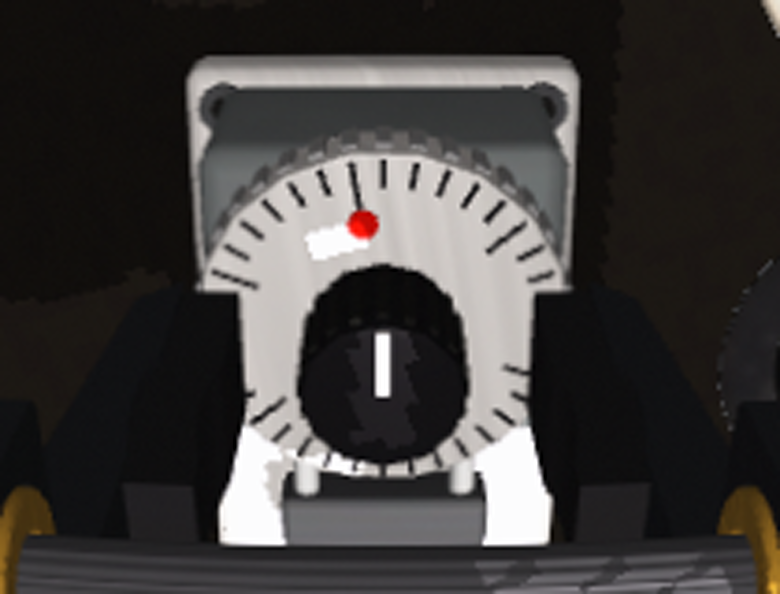

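The knob sits centred between the fingers (knob column 383, finger mid 388), and the tips are above the ring. I close with moderate force.

```bash
python3 -m pendant '[{"claw":0.1,"dx":0,"dy":0,"dz":0,"twist":0},{"claw":0.1,"dx":0,"dy":0,"dz":0,"twist":0},{"claw":0.1,"dx":0,"dy":0,"dz":0,"twist":0},{"claw":0.1,"dx":0,"dy":0,"dz":0,"twist":0},{"claw":0.1,"dx":0,"dy":0,"dz":0,"twist":0}]' 35
python3 -c "
from h import *
s=r.get_state();print(s['tool_pos'],s['contact_force'],s['moment'])"
python3 -m pendant '[{"claw":0.1,"dx":0,"dy":0,"dz":0,"twist":-0.05},{"claw":0.1,"dx":0,"dy":0,"dz":0,"twist":-0.1},{"claw":0.1,"dx":0,"dy":0,"dz":0,"twist":-0.15},{"claw":0.1,"dx":0,"dy":0,"dz":0,"twist":-0.2},{"claw":0.1,"dx":0,"dy":0,"dz":0,"twist":-0.2}]'
python3 - <<'E'
from h import *
s,im,d=wsnap();q=s["eef_rot"];print(s['tool_pos'],"yaw",np.degrees(2*np.arctan2(q[1],q[0]))-90,s['contact_force'],s['moment'],s["q"][6])
for c,n in reds(im): print("red",c,n,watz(s,*c,.06))
E
```

```text
clock: 12.55
tool_pos: [0.493, -0.1807, 0.0328]
eef_rot: [0.803, 0.595, 0.0, 0.0]
contact_force: [-0.0, 0.4, 5.6]
opening: 0.236
finger_force: 35.0
[ 0.49296994 -0.18070602  0.03280464] [-0.03986761  0.37076245  5.57697168] [-0.12916808 -0.0015775  -0.05270947]
clock: 13.05
tool_pos: [0.493, -0.1807, 0.0328]
eef_rot: [0.859, 0.512, 0.0, 0.0]
contact_force: [-0.2, -0.7, 6.3]
opening: 0.237
finger_force: 35.0
[ 0.49303238 -0.18071735  0.03282139] yaw -28.4310930251849 [-0.19457493 -0.72515519  6.28572081] [-0.08912659 -0.01700644 -0.00665426] -0.6159878949585472
red [149.26390244  41.02682927] 4100 [ 0.49171245 -0.04386989  0.06      ]
red [271.62962963 242.5       ] 54 [ 0.49422453 -0.16392359  0.06      ]
red [309.37837838 367.67567568] 37 [ 0.4714198  -0.25437136  0.06      ]
```

The ring mark is unmoved. I check numerically that the knob follows, using the pointer line on its top.

```bash
cat >> h.py <<'E'
def pointer(s,im,c=(.4927,-.1806)):
    pts=[]
    for v in range(150,330):
        for u in range(200,370):
            if im[v,u].min()>140:
                p=watz(s,u,v,.08)[:2]-c
                if np.hypot(*p)<.0105: pts.append(p)
    if len(pts)<4: return None
    p=np.array(pts);q=p[np.argmax(np.hypot(*p.T))];m=p.mean(0)
    w=np.linalg.svd(p-m)[2][0];w*=np.sign(w@q);return len(p),np.degrees(np.arctan2(m[1],m[0])),np.degrees(np.arctan2(w[1],w[0]))
def look():
    np.set_printoptions(precision=4,suppress=True)
    s,im,d=wsnap();q=s["eef_rot"];print("t",s["clock"],"yaw",round(np.degrees(2*np.arctan2(q[1],q[0]))-90,2),"F",s['contact_force'],"M",s['moment'],"q7",round(s["q"][6],2))
    print("pointer",pointer(s,im))
    for c,n in reds(im):
        p=watz(s,*c,.06)
        if np.hypot(*(p[:2]-[.4927,-.1806]))<.03: print("mark",p[:2])
    for c,n in reds(im):
        p=watz(s,*c,.043)
        if np.hypot(*(p[:2]-[.4654,-.2696]))<.02: print("loaddot",p[:2])
    return s,im,d
E
python3 - <<'E'
from h import *
s,im,d=look()
t=cv2.imread("pics/w6.png")
E
```

```text
t 13.1 yaw -28.39 F [-0.1924 -1.2993  4.738 ] M [-0.173  -0.0227  0.0081] q7 -0.62Traceback (most recent call last):
  File "<stdin>", line 2, in <module>
  File "h.py", line 45, in look
    print("pointer",pointer(s,im))
                    ~~~~~~~^^^^^^
  File "h.py", line 37, in pointer
    p=watz(s,u,v,.08)[:2]-c
      ~~~~^^^^^^^^^^^
  File "h.py", line 24, in watz
    o,d=wray(s,u,v);return o+d*(z-o[2])/d[2]
        ~~~~^^^^^^^
  File "h.py", line 19, in wray
    i=eyes.camera_info("wrist");K=np.array(i["K"]);T=np.array(i["T_tool_cam"])
ValueError: time passes only in moves, steps and waits
```

```bash
sed -i 's/^import numpy as np, cv2/import numpy as np, cv2, functools\nclass _E:\n    snapshot=staticmethod(eyes.snapshot); camera_info=staticmethod(functools.lru_cache(eyes.camera_info))\neyes=_E()/' h.py
python3 -c "
from h import *
look()"
```

```text
t 13.15 yaw -28.38 F [-0.0661 -0.5311  5.4115] M [-0.1129 -0.0727 -0.0179] q7 -0.62
pointer (58, np.float64(60.77228014231531), np.float64(-103.49405776920806))
mark [ 0.4942 -0.1639]
loaddot [ 0.4649 -0.2706]
```

```bash
python3 -m pendant '[{"claw":0.1,"dx":0,"dy":0,"dz":0,"twist":-0.07},{"claw":0.1,"dx":0,"dy":0,"dz":0,"twist":-0.14},{"claw":0.1,"dx":0,"dy":0,"dz":0,"twist":-0.21},{"claw":0.1,"dx":0,"dy":0,"dz":0,"twist":-0.28},{"claw":0.1,"dx":0,"dy":0,"dz":0,"twist":-0.32}]'
python3 -c "
from h import *
s,im,d=look();print(s['joint_torque'][6]);s=r.get_state();print(s['moment'],s['joint_torque'][6])"
```

```text
clock: 13.7
tool_pos: [0.4931, -0.1808, 0.0328]
eef_rot: [0.93, 0.368, 0.0, 0.001]
contact_force: [-0.6, -0.0, 5.8]
opening: 0.236
finger_force: 35.0
t 13.7 yaw -46.82 F [-0.5716 -0.0128  5.7777] M [-0.1321 -0.0391  0.1086] q7 -0.8
pointer (52, np.float64(45.75200528580854), np.float64(-109.68015321844662))
mark [ 0.4942 -0.1637]
0.02710828324779868
[-0.1107 -0.0313  0.0207] -0.111355553381145
```

```bash
cat > m.py <<'E'
from h import *
s=r.get_state();q=s["eef_rot"];print("Mz",round(s["moment"][2],3),"yaw",round(np.degrees(2*np.arctan2(q[1],q[0]))-90,2),"J7",round(s["joint_torque"][6],3))
E
python3 -m pendant '[{"claw":0.1,"dx":0,"dy":0,"dz":0,"twist":-0.02},{"claw":0.1,"dx":0,"dy":0,"dz":0,"twist":-0.04},{"claw":0.1,"dx":0,"dy":0,"dz":0,"twist":-0.06}]' | head -1; python3 m.py
python3 -m pendant '[{"claw":0.1,"dx":0,"dy":0,"dz":0,"twist":-0.02},{"claw":0.1,"dx":0,"dy":0,"dz":0,"twist":-0.04}]' | head -1; python3 m.py
python3 -m pendant '[{"claw":0.1,"dx":0,"dy":0,"dz":0,"twist":-0.02},{"claw":0.1,"dx":0,"dy":0,"dz":0,"twist":-0.04}]' | head -1; python3 m.py
python3 -c "
from h import *
look()"
```

```text
clock: 14.05
Mz 0.071 yaw -50.17 J7 0.014
clock: 14.25
Mz 0.061 yaw -52.47 J7 0.014
clock: 14.45
Mz 0.129 yaw -54.76 J7 0.014
t 14.45 yaw -54.76 F [-0.3722 -0.3746  5.468 ] M [-0.116   0.0025  0.1294] q7 -0.88
pointer (52, np.float64(40.68013443855559), np.float64(-124.64319393522507))
mark [ 0.4941 -0.1637]
```

```bash
cat > sc.py <<'E'
from h import *
im,d=eyes.snapshot("scene")
for c,n in reds(im):
    p=atz("scene",*c,.043)
    if np.hypot(*(p[:2]-[.4654,-.2696]))<.025:
        print("scene load dot",c.round(2),n,p[:2].round(4),"along axis from nest mm",1e3*((p[:2]-[.4648,-.2709])@[.2922,.9564]).round(4))
E
python3 sc.py
python3 -m pendant '[{"claw":0.1,"dx":0,"dy":0,"dz":0,"twist":-0.02},{"claw":0.1,"dx":0,"dy":0,"dz":0,"twist":-0.04}]' | head -1; python3 m.py
python3 -m pendant '[{"claw":0.1,"dx":0,"dy":0,"dz":0,"twist":-0.02},{"claw":0.1,"dx":0,"dy":0,"dz":0,"twist":-0.04}]' | head -1; python3 m.py
python3 sc.py
```

```text
scene load dot [254.8 253.4] 5 [ 0.465  -0.2749] along axis from nest mm -3.8
clock: 14.75
Mz 0.117 yaw -57.05 J7 0.017
clock: 14.95
Mz 0.117 yaw -59.35 J7 0.013
scene load dot [254.2 253.4] 5 [ 0.4642 -0.2754] along axis from nest mm -4.5
```

```bash
for i in 1; do :; done
python3 -m pendant '[{"claw":0.1,"dx":0,"dy":0,"dz":0,"twist":-0.015},{"claw":0.1,"dx":0,"dy":0,"dz":0,"twist":-0.03}]' | head -1; python3 m.py
python3 -m pendant '[{"claw":0.1,"dx":0,"dy":0,"dz":0,"twist":-0.015},{"claw":0.1,"dx":0,"dy":0,"dz":0,"twist":-0.03}]' | head -1; python3 m.py; python3 sc.py
```

```text
clock: 15.2
Mz 0.111 yaw -61.05 J7 -0.014
clock: 15.4
Mz 0.1 yaw -62.77 J7 -0.016
scene load dot [254.  253.5] 6 [ 0.464  -0.2757] along axis from nest mm -4.8999999999999995
```

```bash

python3 -m pendant '[{"claw":0.1,"dx":0,"dy":0,"dz":0,"twist":-0.01},{"claw":0.1,"dx":0,"dy":0,"dz":0,"twist":-0.02}]' | head -1; python3 m.py; python3 sc.py
```

```text
clock: 15.65
Mz 0.129 yaw -63.9 J7 -0.044
scene load dot [254.   253.71] 7 [ 0.4642 -0.2761] along axis from nest mm -5.2
```

```bash

python3 -m pendant '[{"claw":0.1,"dx":0,"dy":0,"dz":0,"twist":-0.01},{"claw":0.1,"dx":0,"dy":0,"dz":0,"twist":-0.02}]' | head -1; python3 m.py
python3 -m pendant '[{"claw":0.1,"dx":0,"dy":0,"dz":0,"twist":-0.01},{"claw":0.1,"dx":0,"dy":0,"dz":0,"twist":-0.02}]' | head -1; python3 m.py; python3 sc.py
```

```text
clock: 15.9
Mz 0.107 yaw -65.05 J7 -0.044
clock: 16.1
Mz 0.095 yaw -66.2 J7 -0.045
scene load dot [254.   253.71] 7 [ 0.4642 -0.2761] along axis from nest mm -5.2
```

```bash

python3 -m pendant '[{"claw":0.1,"dx":0,"dy":0,"dz":0,"twist":-0.01},{"claw":0.1,"dx":0,"dy":0,"dz":0,"twist":-0.02}]' | head -1; python3 m.py; python3 sc.py
```

```text
clock: 16.35
Mz 0.065 yaw -67.35 J7 -0.044
scene load dot [253.83 253.83] 6 [ 0.4641 -0.2765] along axis from nest mm -5.5
```

```bash

python3 -m pendant '[{"claw":0.1,"dx":0,"dy":0,"dz":0,"twist":-0.01},{"claw":0.1,"dx":0,"dy":0,"dz":0,"twist":-0.02}]' | head -1; python3 m.py
python3 -m pendant '[{"claw":0.1,"dx":0,"dy":0,"dz":0,"twist":-0.01},{"claw":0.1,"dx":0,"dy":0,"dz":0,"twist":-0.02}]' | head -1; python3 m.py; python3 sc.py
```

```text
clock: 16.6
Mz 0.147 yaw -68.49 J7 -0.044
clock: 16.8
Mz 0.086 yaw -69.64 J7 -0.045
scene load dot [253.71 254.  ] 7 [ 0.4641 -0.2769] along axis from nest mm -5.8999999999999995
```

```bash

python3 -m pendant '[{"claw":0.1,"dx":0,"dy":0,"dz":0,"twist":-0.01},{"claw":0.1,"dx":0,"dy":0,"dz":0,"twist":-0.02}]' | head -1; python3 m.py; python3 -c "
from h import *
look()"
```

```text
clock: 17.05
Mz 0.13 yaw -70.79 J7 -0.044
t 17.05 yaw -70.79 F [ 0.201  -0.5349  5.4579] M [-0.1935  0.0376  0.1297] q7 -1.04
pointer (46, np.float64(29.27944420406374), np.float64(-154.4570907937048))
mark [ 0.4944 -0.1635]
```

```bash

python3 -m pendant '[{"claw":0.1,"dx":0,"dy":0,"dz":0,"twist":-0.01},{"claw":0.1,"dx":0,"dy":0,"dz":0,"twist":-0.02}]' | head -1; python3 m.py; python3 sc.py
```

```text
clock: 17.3
Mz 0.131 yaw -71.93 J7 -0.049
scene load dot [253.83 254.17] 6 [ 0.4644 -0.2771] along axis from nest mm -6.0
```

```bash

python3 -m pendant '[{"claw":0.1,"dx":0,"dy":0,"dz":0,"twist":-0.01},{"claw":0.1,"dx":0,"dy":0,"dz":0,"twist":-0.02}]' | head -1; python3 m.py; python3 sc.py
```

```text
clock: 17.55
Mz 0.148 yaw -73.07 J7 -0.062
scene load dot [253.57 254.14] 7 [ 0.464  -0.2773] along axis from nest mm -6.3
```

```bash

python3 -m pendant '[{"claw":0.1,"dx":0,"dy":0,"dz":0,"twist":-0.01},{"claw":0.1,"dx":0,"dy":0,"dz":0,"twist":-0.02}]' | head -1; python3 m.py; python3 sc.py
```

```text
clock: 17.8
Mz 0.086 yaw -74.21 J7 -0.076
scene load dot [253.33 254.17] 6 [ 0.4637 -0.2775] along axis from nest mm -6.6
```

```bash

python3 -m pendant '[{"claw":0.1,"dx":0,"dy":0,"dz":0,"twist":-0.01},{"claw":0.1,"dx":0,"dy":0,"dz":0,"twist":-0.02}]' | head -1; python3 m.py; python3 sc.py;  python3 m.py
```

```text
clock: 18.05
Mz 0.15 yaw -75.36 J7 -0.09
scene load dot [253.2 254.4] 5 [ 0.4638 -0.278 ] along axis from nest mm -7.1000000000000005
Mz 0.122 yaw -75.38 J7 -0.122
```

```bash

python3 -m pendant '[{"claw":0.1,"dx":0,"dy":0,"dz":0,"twist":-0.01},{"claw":0.1,"dx":0,"dy":0,"dz":0,"twist":-0.02}]' | head -1; python3 m.py; python3 sc.py;  python3 m.py
```

```text
clock: 18.3
Mz 0.202 yaw -76.5 J7 -0.105
scene load dot [253.29 254.43] 7 [ 0.4639 -0.278 ] along axis from nest mm -7.0
Mz 0.117 yaw -76.52 J7 -0.137
```

```bash

python3 -m pendant '[{"claw":0.1,"dx":0,"dy":0,"dz":0,"twist":-0.01},{"claw":0.1,"dx":0,"dy":0,"dz":0,"twist":-0.02}]' | head -1; python3 m.py; python3 sc.py;  python3 m.py
```

```text
clock: 18.55
Mz 0.163 yaw -77.65 J7 -0.12
scene load dot [253.  254.5] 6 [ 0.4636 -0.2784] along axis from nest mm -7.5
Mz 0.113 yaw -77.67 J7 -0.152
```

Joint 7's torque was flat until yaw ≈ -72°, then grew steadily by about 0.08 N m, and Mz rises with it. That is about 8–11 N, which is snug. I let go and rise.

```bash
python3 -m pendant '[{"claw":0.25,"dx":0,"dy":0,"dz":0,"twist":0},{"claw":0.4,"dx":0,"dy":0,"dz":0,"twist":0},{"claw":0.45,"dx":0,"dy":0,"dz":0,"twist":0},{"claw":0.45,"dx":0,"dy":0,"dz":0,"twist":0},{"claw":0.45,"dx":0,"dy":0,"dz":0,"twist":0}]'
python3 sc.py; python3 -c "
from h import *
look()"
python3 -m pendant '[{"claw":0.45,"dx":0,"dy":0,"dz":25,"twist":0},{"claw":0.45,"dx":0,"dy":0,"dz":60,"twist":0},{"claw":0.45,"dx":0,"dy":0,"dz":80,"twist":0.15},{"claw":0.45,"dx":0,"dy":-15,"dz":80,"twist":0.3},{"claw":0.45,"dx":0,"dy":-30,"dz":80,"twist":0.45},{"claw":0.45,"dx":0,"dy":-40,"dz":80,"twist":0.6},{"claw":0.45,"dx":0,"dy":-40,"dz":80,"twist":0.6},{"claw":0.45,"dx":0,"dy":-40,"dz":80,"twist":0.6}]'
python3 - <<'E'
from h import *
s,im,d=look()
for c,n in reds(im):
    p=watz(s,*c,.043)
    if np.hypot(*(p[:2]-[.4654,-.2696]))<.02:
        e=(p[:2]-[.4648,-.2709]);print("load x,y in nest mm",1e3*e@[.2922,.9564],1e3*e@[-.9564,.2922])
i=eyes.camera_info("wrist");T=np.array(i["T_tool_cam"]);K=np.array(i["K"])
v,u=np.mgrid[0:420,0:560];ax=(u-K[0,2])/K[0,0];ay=(v-K[1,2])/K[1,1];th=np.hypot(ax,ay)+1e-9
D=np.stack([np.tan(th)*ax/th*d,np.tan(th)*ay/th*d,d],-1);P=(D@T[:3,:3].T+T[:3,3])@R.from_quat(s["eef_rot"]).as_matrix().T+s["tool_pos"]
L=(P[...,:2]-[.4762,-.2337])@np.array([[.2922,-.9564],[.9564,.2922]])
for lo in range(-66,-2,2):
    m=(abs(L[...,1])<.004)&(L[...,0]>lo/1e3)&(L[...,0]<(lo+2)/1e3)
    if m.any(): print(lo+1,"%.0f"%(1e3*np.median(P[m][:,2])),end="  ")
E
```

```text
clock: 19.1
tool_pos: [0.4924, -0.1803, 0.0323]
eef_rot: [0.994, 0.108, -0.0, -0.0]
contact_force: [1.1, 0.7, 0.4]
opening: 0.451
finger_force: 0.0
scene load dot [253.  254.5] 6 [ 0.4636 -0.2784] along axis from nest mm -7.5
t 19.15 yaw -77.63 F [0.8674 0.4985 1.01  ] M [ 0.0349 -0.0074  0.0343] q7 -1.11
pointer (43, np.float64(18.164185145990754), np.float64(-144.9194025201197))
mark [ 0.4941 -0.1635]
clock: 20.0
tool_pos: [0.4924, -0.2202, 0.1123]
eef_rot: [0.919, 0.395, 0.0, -0.0]
contact_force: [0.7, -0.5, -0.2]
opening: 0.451
finger_force: 0.0
t 20.0 yaw -43.48 F [ 0.6542 -0.5095 -0.2394] M [-0.0253 -0.0272  0.0346] q7 -0.66
pointer (47, np.float64(6.073967277948314), np.float64(-137.4057006291679))
mark [ 0.4943 -0.1636]
loaddot [ 0.463  -0.2767]
load x,y in nest mm -6.045163073110591 0.0761687390716258
-65 30  -63 28  -61 28  -53 43  -51 44  -49 44  -47 44  -45 45  -43 45  -41 44  -39 44  -37 42  -35 33  -33 29  -31 29  -29 29  -27 29  -25 29  -23 28  -21 26  -19 26  -17 26  -15 26  -13 26  -11 24  -9 13  -7 13  -5 13  -3 13
```

The load is at nest x ≈ -6 mm, y ≈ 0, and the ring mark is unmoved. To be sure the clamp holds more than 3 N, I regrip and take a few tiny turns, reading the torque at each.

```bash
python3 -m pendant '[{"claw":0.45,"dx":0,"dy":15,"dz":0,"twist":-0.15},{"claw":0.45,"dx":0,"dy":30,"dz":0,"twist":-0.3},{"claw":0.45,"dx":0,"dy":40,"dz":0,"twist":-0.45},{"claw":0.45,"dx":0,"dy":40,"dz":0,"twist":-0.6},{"claw":0.45,"dx":0,"dy":40,"dz":-30,"twist":-0.6},{"claw":0.45,"dx":0,"dy":40,"dz":-60,"twist":-0.6},{"claw":0.45,"dx":0,"dy":40,"dz":-79,"twist":-0.6},{"claw":0.45,"dx":0,"dy":40,"dz":-79,"twist":-0.6}]' >/dev/null
python3 -m pendant '[{"claw":0.45,"dx":0,"dy":0,"dz":0,"twist":0},{"claw":0.45,"dx":0,"dy":0,"dz":0,"twist":0},{"claw":0.1,"dx":0,"dy":0,"dz":0,"twist":0},{"claw":0.1,"dx":0,"dy":0,"dz":0,"twist":0},{"claw":0.1,"dx":0,"dy":0,"dz":0,"twist":0},{"claw":0.1,"dx":0,"dy":0,"dz":0,"twist":0},{"claw":0.1,"dx":0,"dy":0,"dz":0,"twist":0}]' 35; python3 m.py
for k in 1; do python3 -m pendant '[{"claw":0.1,"dx":0,"dy":0,"dz":0,"twist":0}]' >/dev/null; python3 m.py; done
python3 -m pendant '[{"claw":0.1,"dx":0,"dy":0,"dz":0,"twist":-0.005}]' >/dev/null; python3 m.py
python3 -m pendant '[{"claw":0.1,"dx":0,"dy":0,"dz":0,"twist":-0.005}]' >/dev/null; python3 m.py
python3 -m pendant '[{"claw":0.1,"dx":0,"dy":0,"dz":0,"twist":-0.005}]' >/dev/null; python3 m.py
python3 -m pendant '[{"claw":0.1,"dx":0,"dy":0,"dz":0,"twist":-0.005}]' >/dev/null; python3 m.py
```

```text
clock: 21.55
tool_pos: [0.4932, -0.181, 0.0341]
eef_rot: [0.994, 0.107, 0.001, 0.0]
contact_force: [-0.7, -0.3, 5.9]
opening: 0.238
finger_force: 35.0
Mz -0.013 yaw -77.66 J7 0.003
Mz 0.022 yaw -77.66 J7 0.003
Mz 0.13 yaw -77.94 J7 -0.035
Mz 0.107 yaw -78.22 J7 -0.104
Mz 0.232 yaw -78.49 J7 -0.155
Mz 0.14 yaw -78.77 J7 -0.155
```

```bash
python3 -m pendant '[{"claw":0.1,"dx":0,"dy":0,"dz":0,"twist":-0.005}]' >/dev/null; python3 m.py
python3 -m pendant '[{"claw":0.1,"dx":0,"dy":0,"dz":0,"twist":-0.005}]' >/dev/null; python3 m.py
python3 -m pendant '[{"claw":0.25,"dx":0,"dy":0,"dz":0,"twist":0},{"claw":0.4,"dx":0,"dy":0,"dz":0,"twist":0},{"claw":0.45,"dx":0,"dy":0,"dz":0,"twist":0},{"claw":0.45,"dx":0,"dy":0,"dz":0,"twist":0},{"claw":0.45,"dx":0,"dy":0,"dz":30,"twist":0},{"claw":0.45,"dx":0,"dy":0,"dz":70,"twist":0},{"claw":0.45,"dx":0,"dy":0,"dz":100,"twist":0},{"claw":0.45,"dx":0,"dy":0,"dz":100,"twist":0}]'
python3 -m pendant '[{"claw":0.45,"dx":0,"dy":0,"dz":0,"twist":0},{"claw":0.45,"dx":0,"dy":0,"dz":0,"twist":0},{"claw":0.45,"dx":0,"dy":0,"dz":0,"twist":0}]' >/dev/null
python3 sc.py; python3 -c "
from h import *
look()"
```

```text
Mz 0.155 yaw -79.06 J7 -0.159
Mz 0.197 yaw -79.34 J7 -0.162
clock: 23.05
tool_pos: [0.4951, -0.1814, 0.1369]
eef_rot: [0.996, 0.093, 0.003, 0.001]
contact_force: [0.7, -0.2, 1.1]
opening: 0.449
finger_force: 0.0
scene load dot [253.  254.5] 6 [ 0.4636 -0.2784] along axis from nest mm -7.5
t 23.4 yaw -79.35 F [-0.7222 -0.677  -0.1055] M [0.0073 0.0221 0.0307] q7 -1.12
pointer (25, np.float64(17.199590348466955), np.float64(-144.5493832462673))
mark [ 0.4943 -0.1636]
loaddot [ 0.463  -0.2767]
```

```bash
python3 -c "
from plant import r
print(r.finish_job())"
```

```text
the job is handed in; nothing more can be done
None
```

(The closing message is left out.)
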